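Tip the upended carton down into its lane and push it home

TASK

On the stockroom counter, one white carton stands on end in the open-fronted three-lane tray. Push its upper part so that it tips over away from the robot and lies flat in its lane, then push it along the lane until its far end is right up against the tray's end wall. Only push with the fingers: do not grip, lift or carry anything, leave all the other things where they are, and finish with the fingers clear.

Things in the scene. Friction and masses are not known exactly. Their poses are not given: they have to be found in the camera images.
- tray: Grey fixed tray, 250 x 248 mm, open on its -x side, nearest the robot. Origin under its centre, on the counter; x runs along the lanes to the end wall, z up. Floor 6 mm thick, x = -125 to +120 mm. Three lanes 76 mm wide, centres at y = -81, 0, +81 mm; ribs between them 5 mm thick, tops 24 mm above the counter. End wall: inner face at x = +108 mm, top 44 mm above the counter.
- end_wall (a point): Foot of the inner face of the tray's end wall, at the middle lane, at floor level (6 mm above the work surface).
- carton: White carton with a brown band, about 0.16 kg, standing on end in one lane, squarely along it, centre at tray x = -95 to -75 mm: 36 (its x) x 54 (its y) x 130 mm tall (its z). Origin: centre of its underside as it stands; z points to its top. Tipped away from the robot it lies 36 mm high, the origin in the middle of its near end, some 30 to 55 mm short of the end wall.
- carton_mid (a point): Centre of that carton's volume, 65 mm along its z from the origin.
- carton_top (a point): Middle of that carton's top end, 130 mm along its z from the origin: the end that must finish against the end wall.
- stock1_mid (a point): Centre of a like carton (130 x 54 x 36 mm) already lying lengthwise in another lane of the tray, up to about 25 mm short of the end wall. Leave alone.
- stock2_mid (a point): Centre of the second like carton lying in the remaining lane. Leave alone.
- spare_mid (a point): Centre of a like carton standing on end on the counter, outside the tray on its +y side, 65 mm above the counter. Leave alone.
- cone_mid (a point): Centre of a grey thread cone, 60 mm across the foot, 100 mm high, standing beside the tray on its -y side. Leave alone.
- reel_mid (a point): Centre of a white ribbon reel, 72 mm across, 30 mm high, lying flat beside the tray on its +y side. Leave alone.
- roll_mid (a point): Centre of a roll of pale tape, 90 mm across, 48 mm high, lying flat on the counter to the robot's left. Leave alone.
- jar_mid (a point): Centre of a squat pale jar with a white cap, 70 mm across, 90 mm high, on the counter to the robot's right. Leave alone.
There are look-alikes about, which are no part of the job. Leave any pink look-alike of the carton alone.

How it is judged:
On the way, in this order (a step that is already met when the one before it is completed fails the run):
1. the upended carton has been tipped away from the robot and lies flat on the tray floor, short of the end wall (angle between carton's own z axis and vertical above 1.45 rad and z of carton_mid in the frame of tray below 0.031 m and x of carton_top in the frame of tray above 0.02 m), for 0.2 s.
2. its far end has been pushed up to the end wall (angle between carton's own z axis and vertical above 1.45 rad and z of carton_mid in the frame of tray below 0.031 m and x of carton_top in the frame of tray between 0.101 and 0.112 m and y of carton_mid in the frame of tray between -0.11 and 0.11 m and angle between the z axis of carton and the x axis of tray, either way round below 0.15 rad), for 0.2 s.
At the end, for the whole second after the job is handed in: The carton lies flat (its long axis within 7 degrees of level) on the tray floor in its lane, along the lane within 9 degrees, its former top end within 7 mm of the end wall, at rest; every other loose thing is within 15 mm of where it began (all of step 2 and linear speed of carton below 0.01 m/s and distance of each of stock1_mid, stock2_mid, spare_mid, cone_mid, reel_mid, roll_mid, jar_mid from where it was at the start of the episode below 0.015 m); the robot touches nothing.
It fails at once if the carton is lifted off the tray ((angle between carton's own z axis and vertical below 0.1 rad and z of carton in the frame of tray above 0.02 m) or z of carton_mid in the frame of tray above 0.09 m or (angle between carton's own z axis and vertical above 1.45 rad and z of carton_mid in the frame of tray above 0.05 m)).
It fails at once if another thing is moved by more than 20 mm (distance of any of stock1_mid, stock2_mid, spare_mid, cone_mid, reel_mid, roll_mid, jar_mid from where it was at the start of the episode above 0.02 m).
It also fails if it takes over 38 s, if anything falls off the work surface, if the arm or the gripper's body presses on something with over 40 N, if the wrist force passes 120 N, or if a joint passes its speed limit or range.

ROBOT

A 7-joint arm with a two-finger parallel gripper is mounted at the origin on the work surface. World frame = base frame: x ahead of the robot, y to its left, z up, the work surface at z = 0. Lengths are in m, angles in rad, forces in N, time in s.
With the tool pointing down it reaches from about 0.4 to 0.85 m from the base axis. Payload 10.4 kg.
Tool frame: the origin (TCP) lies at the very end of the fingers, on their centre line; the grasp point (between the pads) lies manip.hold_point_z behind it (manip.hold_point_z is the distance from the TCP to the grasp point, in m); z points along the fingers, y is the direction in which the jaws open and shut (so a half turn about z gives the same grasp; the last joint's range is limited). The gripper opens to 85 mm and grips with 20 to 120 N. Pads are 22 mm wide; open, the fingers measure 114 mm over their backs; the gripper's body (76 mm by 85 mm) begins 54 mm behind the grasp point. The pads swing forward as they close: fully open they stand 13 mm farther back than shut.
Start: joints at [-1.289, 0.332, -0.065, 1.46, 0.022, 1.35, -0.088], TCP at [0.188, 0.596, 0.231] pointing down, gripper open.
Joint ranges: [-2.6, 2.6], [-0.5, 2.12], [-1.47, 1.34], [0.16, 2.42], [-1.27, 4.41], [0.06, 2.06], [-2.6, 2.6]. Speed limits (rad/s): [2.22, 2.22, 2.79, 2.79, 3.14, 3.14, 3.14].

INTERFACE

Orientations are given as a unit quaternion [x, y, z, w].
In Python, from workcell import manip gives the robot as it stands.
- The arm moves only by the tool jog_arm, never from a script. Its arguments are lists of equal length, an entry for each row: "translation": the shift along the world's x, y, z in mm, a list of three; "turn": the turn about the world's z in degrees. In form: {"translation": [[x, y, z], ...], "turn": [turn, ...]}. A call has 1 to 12 rows; each row is the pose to reach, as a shift and turn from the pose measured when the call began; what a row does not reach only later rows make up. A row lasts 1/12 s, in which the tool goes at most 41.7 mm and 7.16 degrees, less where a joint would pass 70% of its speed; a pose out of reach is approached as far as the arm can. A call with a gripper value outside its range is refused whole. "grip" is the finger opening in mm, from 0 to 85.4, set as the call begins (left out, the last holds). The fingers move at their own pace and stop on an object; "grip_force" is the grip in N (left out, the last holds). Time passes only in rows, so rows that repeat a pose let the fingers close. It gives the time, the measured TCP pose, the force and the opening at its end, in the units of the state.
- manip.get_obs(): the state, without advancing time (a new reading comes with each control period).
- manip.camera(name): name is "scene" or "top" or "wrist"; returns a dict with "frame" (400x640x3 uint8, red, green, blue), "mtx" (3x3 intrinsics, pixels), "pose" (4x4, takes a point from camera to world coordinates). Camera axes: x right, y down, z forward; pixel columns grow to the right and rows downward; lengths in m; the calibration is good to about 2 mm. A picture is of the moment at which its call begins. There is no depth.
- manip.hand_in(): hands the job in, once; it reports no verdict.
Trained networks look in a picture, given as the dict that the camera call returned (one of the last four; its "shot" number tells which), for a name from the list of things; names that differ only in an ending like _2 or _b are one class to them, and where a whole thing is asked for, a point or a joint stands for the part that bears it (a point fixed in the world has none). Each returns a list of dicts, best first, with "confidence" (0 to 1); they miss things now and then, are a little off and sometimes report something else, mostly with a low value. They report only what shows in the picture. A call takes as long as a camera call. They do not tell look-alikes from the thing itself.
- manip.outline_of(picture, label): "mask" (400x640 bool, what is visible of it) and "extent" ([left, top, right, bottom] in pixels, round what is visible of it).
- manip.pinpoint(picture, label): "at" ([column, row] in pixels: a listed point, or the origin of a listed thing).
The state is a dict: "clock": time; "joint_pos": joint angles; "joint_velocities": joint speeds; "tau": joint torques, N m; "position": TCP position; "ee_rot": TCP orientation; "ft_force": force on the tool from outside, world axes, zero at the start; "torque": the same for the moment, N m; "grip_width": opening from 0.0 (shut) to 1.0 (fully open).
Only numpy, scipy, OpenCV 4.12 (cv2) and the standard library are available. Lean on these libraries where they do the work, as an engineer would, in place of code of your own. Each camera call takes 0.05 s, during which the arm holds its last target. There are 200 camera calls.

## Working session

There is one attempt and no reset: what is moved stays moved. The work goes in short steps, Python scripts to look and compute and a tool call to move; the robot and the scene stay as the last step left them, time stands still between calls to the robot, and variables do not carry over. Pictures are saved under pics/ and viewed, about 8 in all and at most 12, crops included, and the job is handed in when it is done.

Besides the shell and the picture viewer there is one more tool, called by a JSON object that holds its "api" and its "payload", one argument or row to a line. jog_arm: Moves the arm, as the interface text tells. Its arguments: {"type":"object","properties":{"translation":{"type":"array"},"turn":{"type":"array"},"grip":{"type":"number"},"grip_force":{"type":"number"}},"required":["translation","turn"]}

```bash
mkdir -p pics; cat > h.py <<'E'
import numpy as np, cv2
from workcell import manip
def ray(p,uv):
    K=np.array(p["mtx"]);T=np.array(p["pose"])
    d=T[:3,:3]@np.linalg.solve(K,[uv[0],uv[1],1.0]); return T[:3,3],d
def onz(p,uv,z):
    o,d=ray(p,uv); return o+d*(z-o[2])/d[2]
def tri(obs):
    A=np.zeros((3,3));b=np.zeros(3)
    for p,uv in obs:
        o,d=ray(p,uv);d=d/np.linalg.norm(d);M=np.eye(3)-np.outer(d,d);A+=M;b+=M@o
    return np.linalg.solve(A,b)
def save(p,n): cv2.imwrite("pics/"+n,p["frame"][:,:,::-1])
E
python3 - <<'E'
from h import *
np.set_printoptions(precision=3,suppress=True)
ps=manip.camera("scene");pt=manip.camera("top")
cv2.imwrite("pics/a.png",np.vstack([ps["frame"],pt["frame"]])[:,:,::-1][::1]) 
im=cv2.imread("pics/a.png");cv2.imwrite("pics/a.png",cv2.resize(im,(480,600)))
save(ps,"s.png");save(pt,"t.png")
print(manip.hold_point_z,manip.get_obs())
for l in ["tray","end_wall","carton","carton_mid","carton_top","stock1_mid","stock2_mid","spare_mid","cone_mid","reel_mid"]:
    for n,p in(("s",ps),("t",pt)):
        print(l,n,[(np.round(r["at"],1).tolist(),round(r["confidence"],2)) for r in manip.pinpoint(p,l)][:3])
E
```

```text
0.0187 {'clock': 0.1, 'joint_pos': array([-1.289,  0.333, -0.065,  1.461,  0.022,  1.35 , -0.089]), 'joint_velocities': array([-0.   , -0.002, -0.002, -0.002,  0.001,  0.002, -0.001]), 'tau': array([  0.002, -62.674,   0.049, -39.243,   0.016,   0.007,  -0.   ]), 'position': array([0.187, 0.596, 0.231]), 'ee_rot': array([ 0.152,  0.988, -0.001, -0.   ]), 'ft_force': array([ 0.026,  0.386, -0.436]), 'torque': array([-0.042,  0.02 , -0.041]), 'grip_width': 0.9994436065053219}
tray s [([340.6, 265.5], 0.64), ([463.9, 232.1], 0.23)]
tray t [([284.0, 165.4], 0.77)]
end_wall s [([334.4, 295.6], 0.9), ([377.8, 220.8], 0.72)]
end_wall t [([281.9, 135.6], 0.68)]
carton s [([417.1, 201.7], 0.83), ([376.0, 251.1], 0.79), ([409.7, 233.5], 0.77)]
carton t [([229.0, 237.1], 0.88), ([258.9, 200.6], 0.82), ([239.7, 273.2], 0.73)]
carton_mid s [([378.3, 233.2], 0.92), ([415.7, 219.8], 0.79), ([419.6, 188.7], 0.69)]
carton_mid t [([260.2, 197.8], 0.94), ([260.8, 246.4], 0.83), ([307.6, 236.1], 0.68)]
carton_top s [([390.3, 190.8], 0.88), ([412.8, 264.4], 0.63), ([379.8, 218.4], 0.6)]
carton_top t [([303.8, 230.7], 0.84), ([257.3, 248.8], 0.67), ([223.1, 233.7], 0.67)]
stock1_mid s [([336.4, 268.4], 0.75), ([413.4, 264.5], 0.19)]
stock1_mid t [([282.2, 152.4], 0.62), ([254.7, 196.4], 0.58), ([345.9, 134.8], 0.48)]
stock2_mid s [([309.4, 263.7], 0.89)]
stock2_mid t [([310.7, 149.0], 0.75)]
spare_mid s [([403.5, 289.1], 0.57), ([337.4, 270.6], 0.5)]
spare_mid t [([216.6, 144.7], 0.87), ([281.6, 132.5], 0.73), ([285.3, 167.6], 0.43)]
cone_mid s [([263.2, 258.4], 0.95)]
cone_mid t [([347.2, 133.9], 0.54)]
reel_mid s [([413.1, 264.8], 0.84), ([378.5, 216.0], 0.2)]
reel_mid t [([220.9, 191.0], 0.81)]
```

View pics/s.png

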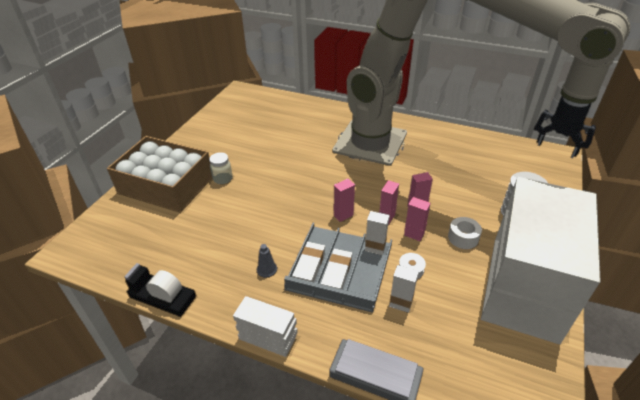

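View pics/t.png

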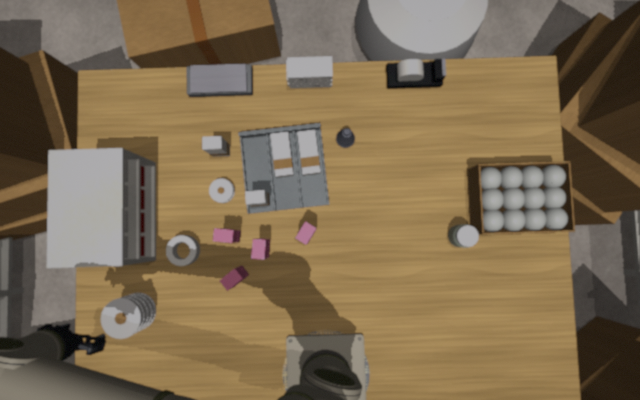

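Three kinds of candidates for the carton: the white standing one at top-view (257,198) / scene (377,230), which stands in the tray's +y lane; the spare at top (215,145) / scene (403,287), outside the tray; and four pink look-alikes in front of the tray. Only the first stands in a lane, so I confirm it in one crop and measure it.

```bash
python3 - <<'E'
from h import *
np.set_printoptions(precision=3,suppress=True)
ps=manip.camera("scene");pt=manip.camera("top")
a=cv2.resize(ps["frame"][170:310,270:430],(640,560),interpolation=cv2.INTER_CUBIC)
b=cv2.resize(pt["frame"][110:270,200:340],(490,560),interpolation=cv2.INTER_CUBIC)
cv2.imwrite("pics/crop.png",cv2.resize(np.hstack([a,b]),(800,397))[:,:,::-1])
r=manip.outline_of(pt,"tray")[0];m=r["mask"].astype(np.uint8)
m=cv2.morphologyEx(m,cv2.MORPH_CLOSE,np.ones((15,15)))
print("tray",r["confidence"],r["extent"])
c=max(cv2.findContours(m,0,1)[0],key=cv2.contourArea)
box=cv2.boxPoints(cv2.minAreaRect(c));print(box)
for q in box: print(onz(pt,q,0.02))
q=[onz(pt,x,0.02)[:2]*1000 for x in c[:,0,:]]
print(cv2.minAreaRect(np.array(q,np.float32)))
print("carton tri",tri([(ps,[378.3,233.2]),(pt,[260.2,197.8])]))
for s in manip.outline_of(pt,"carton"): 
    e=s["extent"];print("ct",e,s["confidence"])
for u in ([260,240],[308,224],[257,198]): print(onz(pt,u,.13))
print("endwall",tri([(ps,[334.4,295.6]),(pt,[281.9,135.6])]),onz(pt,[281.9,135.6],.006),"tray",onz(pt,[284,165.4],0),tri([(ps,[340.6,265.5]),(pt,[284,165.4])]))
E
```

```text
tray 0.6 [238.1, 124.1, 328.6, 212.5]
[[237.386 130.17 ]
 [320.934 121.375]
 [329.718 204.819]
 [246.17  213.614]]
[0.736 0.247 0.02 ]
[ 0.755 -0.009  0.02 ]
[ 0.499 -0.027  0.02 ]
[0.48  0.225 0.02 ]
((617.5436401367188, 108.73190307617188), (256.65985107421875, 254.75070190429688), 4.933122158050537)
carton tri [0.521 0.181 0.067]
ct [220.5, 265.6, 249.0, 287.7] 0.82
ct [243.6, 191.7, 269.4, 208.0] 0.77
ct [212.4, 228.7, 240.7, 242.0] 0.63
ct [451.4, 223.7, 474.5, 244.3] 0.63
ct [251.3, 236.6, 269.0, 260.7] 0.57
ct [296.4, 224.1, 316.6, 244.0] 0.55
[0.401 0.171 0.13 ]
[0.441 0.037 0.13 ]
[0.518 0.177 0.13 ]
endwall [ 0.718  0.121 -0.009] [0.718 0.112 0.006] tray [0.626 0.109 0.   ] [0.624 0.11  0.008]
```

View pics/crop.png

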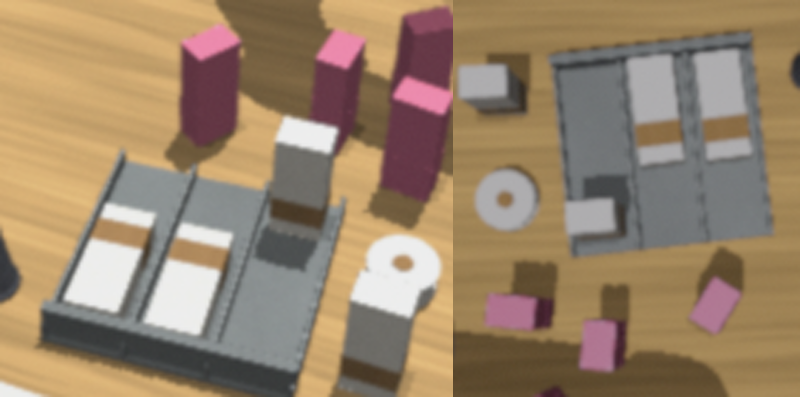

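The crop shows the white carton with a brown band standing in the tray's +y lane, at the near end (crop left (300,175), right (590,215)). It is the only white carton standing in a lane. The spare stands outside the tray and the pink ones stand in front of it. The tray's yaw is about +4.9°. The carton is at about (0.521, 0.181), so I'm moving behind it, high up.

{"api": "jog_arm", "payload": {
  "translation": [
    [0, -20, 30],
    [0, -55, 40],
    [0, -90, 40],
    [0, -125, 40],
    [5, -160, 40],
    [25, -190, 40],
    [45, -220, 40],
    [65, -250, 40],
    [85, -280, 40],
    [105, -310, 40],
    [125, -340, 40],
    [145, -370, 40]
  ],
  "turn": [0, 2, 4, 6, 8, 10, 12, 14, 16, 18, 20, 22],
  "grip": 20
}}

```text
clock: 2.3
position: [0.3332, 0.2245, 0.2716]
ee_rot: [-0.04, 0.999, 0.0, 0.0]
ft_force: [1.1, -0.4, 0.1]
grip_width: 0.234
```

{"api": "jog_arm", "payload": {
  "translation": [
    [25, -15, 0],
    [50, -30, 0],
    [75, -45, 0],
    [100, -50, 0],
    [110, -50, 0],
    [110, -50, 0],
    [110, -50, 0]
  ],
  "turn": [0, 0, 0, 0, 0, 0, 0]
}}

```text
clock: 2.88
position: [0.4428, 0.1749, 0.2713]
ee_rot: [-0.04, 0.999, 0.0, -0.0]
ft_force: [-0.1, 0.1, 0.1]
grip_width: 0.235
```

```bash
python3 - <<'E'
from h import *
np.set_printoptions(precision=3,suppress=True)
o=manip.get_obs();print(o["clock"],o["position"],o["ee_rot"],o["grip_width"],o["ft_force"])
p=manip.camera("wrist");save(p,"w1.png");print(p["pose"])
for l in ["carton_mid","carton_top","carton"]:
  for r in manip.pinpoint(p,l)[:3]: print(l,r["at"],r["confidence"],onz(p,r["at"],{"carton_mid":.071,"carton_top":.136,"carton":.006}[l]))
E
```

```text
2.8833 [0.443 0.175 0.271] [-0.04   0.999  0.    -0.   ] 0.23487035818418894 [-0.112  0.098  0.129]
[[-0.081  0.947  0.311  0.362]
 [ 0.997  0.076  0.026  0.17 ]
 [ 0.001  0.312 -0.95   0.414]
 [ 0.     0.     0.     1.   ]]
carton_mid [218.2, 148.4] 0.98 [0.418 0.047 0.071]
carton_mid [402.5, 51.2] 0.75 [0.294 0.254 0.071]
carton_mid [319.7, 230.6] 0.7 [0.517 0.179 0.071]
carton_top [322.0, 258.5] 0.91 [0.522 0.183 0.136]
carton_top [417.4, 174.5] 0.77 [0.418 0.272 0.136]
carton_top [329.2, 125.1] 0.71 [0.376 0.178 0.136]
carton [234.4, 139.7] 0.94 [0.414 0.047 0.006]
carton [323.4, 217.9] 0.85 [0.525 0.185 0.006]
carton [328.7, 121.9] 0.78 [0.379 0.181 0.006]
```

View pics/w1.png

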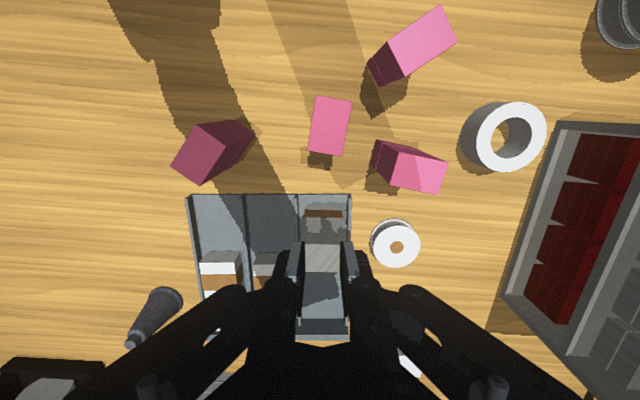

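The carton is confirmed at about (0.522, 0.183), with the fingers straddling its top end from above and behind at pixel (322,258). The pink look-alike at pixel (329,125) stays well behind them. I'm going down to upper-part height and then tipping it slowly.

{"api": "jog_arm", "payload": {
  "translation": [
    [0, 0, -40],
    [0, 0, -80],
    [0, 0, -120],
    [0, 0, -158],
    [8, 1, -160],
    [16, 1, -160],
    [24, 2, -160],
    [32, 3, -160],
    [38, 3, -160],
    [42, 4, -160],
    [42, 4, -160]
  ],
  "turn": [0, 0, 0, 0, 0, 0, 0, 0, 0, 0, 0]
}}

```text
clock: 4.0
position: [0.4857, 0.1795, 0.1126]
ee_rot: [-0.041, 0.999, 0.001, 0.001]
ft_force: [0.3, 0.5, -0.4]
grip_width: 0.233
```

{"api": "jog_arm", "payload": {
  "translation": [
    [4, 0, 0],
    [8, 1, 0],
    [12, 1, 0],
    [16, 1, 0],
    [20, 2, 0],
    [24, 2, 0],
    [28, 2, 0],
    [28, 2, 0]
  ],
  "turn": [0, 0, 0, 0, 0, 0, 0, 0]
}}

```text
clock: 4.67
position: [0.5145, 0.1813, 0.1126]
ee_rot: [-0.041, 0.999, 0.001, 0.001]
ft_force: [-0.0, -1.0, 0.3]
grip_width: 0.23
```

```bash
python3 - <<'E'
from h import *
p=manip.camera("scene");a=cv2.resize(p["frame"][170:310,270:430],(560,490),interpolation=cv2.INTER_CUBIC)
cv2.imwrite("pics/s2.png",a[:,:,::-1])
E
```

```text
(no output)
```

View pics/s2.png

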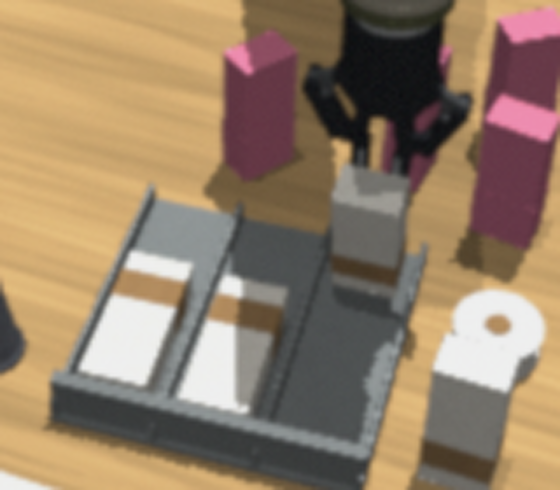

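The crop shows the fingers behind the top end of the carton at (370,175). It is centred, still upright or just starting to tilt, and nothing else has been disturbed. I continue pushing.

{"api": "jog_arm", "payload": {
  "translation": [
    [4, 0, 0],
    [8, 1, 0],
    [12, 1, 0],
    [16, 1, 0],
    [20, 2, 0],
    [24, 2, 0],
    [28, 2, 0],
    [32, 3, 0],
    [34, 3, 0],
    [34, 3, 0],
    [34, 3, 0],
    [34, 3, 0]
  ],
  "turn": [0, 0, 0, 0, 0, 0, 0, 0, 0, 0, 0, 0]
}}

```text
clock: 5.72
position: [0.5479, 0.1843, 0.1125]
ee_rot: [-0.041, 0.999, 0.001, 0.001]
ft_force: [0.6, 0.5, 0.0]
grip_width: 0.235
```

```bash
python3 - <<'E'
from h import *
p=manip.camera("scene");a=cv2.resize(p["frame"][170:310,270:430],(560,490),interpolation=cv2.INTER_CUBIC)
w=manip.camera("wrist")
cv2.imwrite("pics/s3.png",np.hstack([a,cv2.resize(w["frame"][100:400,200:450],(240,288)).copy() if 0 else cv2.copyMakeBorder(cv2.resize(w["frame"][130:370,220:440],(240,262)),0,228,0,0,0)])[:,:,::-1])
E
```

```text
(no output)
```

View pics/s3.png

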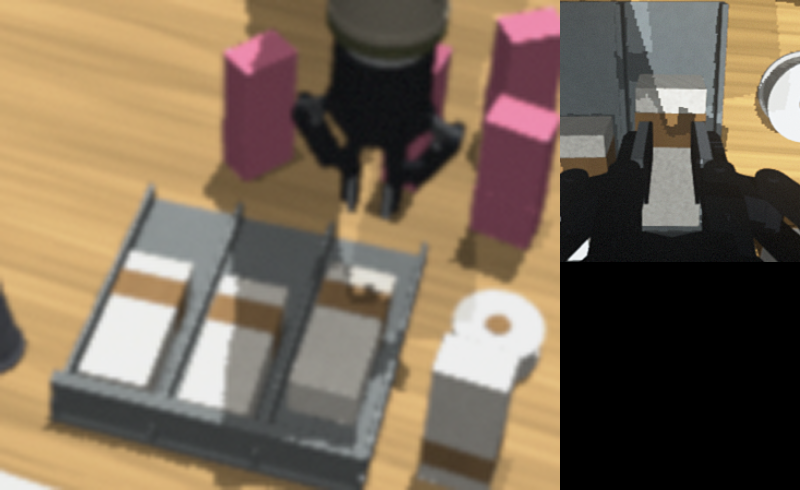

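The carton now lies flat in its lane, with its near end at about (365,270) in the crop. The far end is at about (320,410), short of the end wall. I measure the near end and wall gap.

```bash
python3 - <<'E'
from h import *
np.set_printoptions(precision=4,suppress=True)
w=manip.camera("wrist");t=manip.camera("top")
g=cv2.cvtColor(w["frame"],cv2.COLOR_RGB2GRAY)
print(g[185:235:2,330])
for v in (199,210): print(v,onz(w,[323,v],.006),onz(w,[323,v],.042))
for v in (337,342):print("far",onz(w,[323,v],.042))
for n,p in (("w",w),("t",t)):
  for l,z in (("carton",.024),("carton_mid",.024),("carton_top",.024),("end_wall",.006)):
    for r in manip.pinpoint(p,l):
      q=onz(p,r["at"],z)
      if .5<q[0]<.75 and .02<q[1]<.24: print(n,l,r["at"],round(r["confidence"],2),q)
  for r in manip.outline_of(p,"carton"):
    e=r["extent"]; c=[(e[0]+e[2])/2,(e[1]+e[3])/2];q=onz(p,c,.024)
    if .5<q[0]<.75 and .02<q[1]<.24: print(n,"ext",np.round(e),r["confidence"],q)
E
```

```text
[130 129 131 132 131 124 127 134 135 134 137 135 132 188 235 233 233 233
 236 233 237 228 115 119 109]
199 [0.5477 0.1867 0.006 ] [0.536  0.1855 0.042 ]
210 [0.5587 0.1876 0.006 ] [0.5454 0.1863 0.042 ]
far [0.6755 0.1971 0.042 ]
far [0.6816 0.1976 0.042 ]
w carton [320.3, 211.1] 0.79 [0.5533 0.1847 0.024 ]
w carton_mid [320.4, 263.3] 0.69 [0.6058 0.189  0.024 ]
w carton_top [319.0, 323.5] 0.94 [0.6761 0.1931 0.024 ]
w ext [287. 201. 356. 339.] 0.85 [0.6129 0.1902 0.024 ]
t carton [255.2, 190.3] 0.54 [0.5495 0.1956 0.024 ]
t carton_mid [259.8, 170.2] 0.89 [0.6101 0.1804 0.024 ]
t carton_top [255.2, 150.9] 0.85 [0.6695 0.1932 0.024 ]
t carton_top [259.3, 165.2] 0.33 [0.6254 0.1816 0.024 ]
t end_wall [311.6, 146.1] 0.68 [0.6821 0.022  0.006 ]
t ext [250. 146. 267. 188.] 0.8 [0.6192 0.1836 0.024 ]
```

The near end is at x≈0.548, and the wall face in this lane is at about 0.718, so the carton needs about 40 mm. I'm going back, down behind it, and then pushing gently while watching force.

{"api": "jog_arm", "payload": {
  "translation": [
    [-15, -1, 0],
    [-30, -2, 0],
    [-42, -3, 0],
    [-42, -3, -30],
    [-42, -3, -60],
    [-42, -3, -80],
    [-42, -3, -88],
    [-42, -3, -88],
    [-36, -2, -88],
    [-28, -2, -88],
    [-20, -1, -88],
    [-20, -1, -88]
  ],
  "turn": [0, 0, 0, 0, 0, 0, 0, 0, 0, 0, 0, 0]
}}

```text
clock: 7.42
position: [0.5308, 0.1837, 0.0259]
ee_rot: [-0.041, 0.999, 0.001, 0.003]
ft_force: [-0.6, 0.1, 0.2]
grip_width: 0.231
```

{"api": "jog_arm", "payload": {
  "translation": [
    [4, 0, 0],
    [8, 1, 0],
    [12, 1, 0],
    [16, 1, 0],
    [20, 2, 0],
    [24, 2, 0],
    [28, 2, 0],
    [32, 3, 0],
    [36, 3, 0],
    [38, 3, 0],
    [38, 3, 0]
  ],
  "turn": [0, 0, 0, 0, 0, 0, 0, 0, 0, 0, 0]
}}

```text
clock: 8.33
position: [0.5694, 0.1866, 0.0259]
ee_rot: [-0.04, 0.999, 0.001, 0.003]
ft_force: [0.8, 0.3, 0.8]
grip_width: 0.236
```

Not at the wall yet; I continue in small steps until the force rises.

{"api": "jog_arm", "payload": {
  "translation": [
    [2, 0, 0],
    [4, 0, 0],
    [6, 0, 0],
    [7, 1, 0],
    [7, 1, 0]
  ],
  "turn": [0, 0, 0, 0, 0]
}}

```text
clock: 8.75
position: [0.5767, 0.1877, 0.0259]
ee_rot: [-0.041, 0.999, 0.001, 0.003]
ft_force: [-0.6, -0.3, 0.4]
grip_width: 0.233
```

{"api": "jog_arm", "payload": {
  "translation": [
    [1, 0, 0],
    [2, 0, 0],
    [3, 0, 0],
    [3, 0, 0]
  ],
  "turn": [0, 0, 0, 0]
}}

```text
clock: 9.08
position: [0.5783, 0.1878, 0.0257]
ee_rot: [-0.041, 0.999, 0.001, 0.001]
ft_force: [-7.0, -1.2, 4.2]
grip_width: 0.237
```

Force has jumped to −7 N with the motion stalled, so the carton is against the wall. I back off, rise and check.

{"api": "jog_arm", "payload": {
  "translation": [
    [-8, -1, 0],
    [-25, -2, 0],
    [-45, -4, 0],
    [-50, -4, 30],
    [-50, -4, 65],
    [-50, -4, 105],
    [-50, -4, 145],
    [-50, -4, 180],
    [-50, -4, 200],
    [-50, -4, 200]
  ],
  "turn": [0, 0, 0, 0, 0, 0, 0, 0, 0, 0]
}}

```text
clock: 9.92
position: [0.5303, 0.1844, 0.2309]
ee_rot: [-0.04, 0.999, 0.003, 0.005]
ft_force: [0.1, 0.1, -0.5]
grip_width: 0.232
```

```bash
python3 - <<'E'
from h import *
p=manip.camera("scene");t=manip.camera("top")
a=cv2.resize(p["frame"][200:310,270:430],(480,330),interpolation=cv2.INTER_CUBIC)
b=cv2.resize(t["frame"][115:225,210:335],(375,330),interpolation=cv2.INTER_CUBIC)
cv2.imwrite("pics/s4.png",cv2.resize(np.hstack([a,b]),(800,309))[:,:,::-1])
o=manip.get_obs();print(o["clock"],o["position"],o["ft_force"])
for r in manip.outline_of(t,"carton"):
    e=r["extent"]
    if 235<e[0]<260 and e[3]<215:print(e,r["confidence"],cv2.minAreaRect(np.argwhere(r["mask"])[:,::-1].astype(np.float32)))
for l,z in (("stock1_mid",.024),("stock2_mid",.024),("spare_mid",.065),("cone_mid",.05),("reel_mid",.015)):
    print(l,[(np.round(r["at"],1).tolist(),round(r["confidence"],2)) for r in manip.pinpoint(t,l)][:2])
E
```

```text
10.0167 [0.52844539 0.18387234 0.22617723] [-0.44055412 -0.11486965 -0.19589385]
[240.7, 134.1, 267.9, 177.8] 0.77 ((255.73410034179688, 155.77166748046875), (44.17261505126953, 18.70303726196289), 81.25383758544922)
stock1_mid [([282.4, 152.9], 0.69)]
stock2_mid [([309.8, 149.2], 0.69), ([344.9, 132.3], 0.58)]
spare_mid [([214.0, 142.8], 0.89), ([182.0, 250.7], 0.31)]
cone_mid [([345.3, 133.1], 0.75)]
reel_mid []
```

View pics/s4.png

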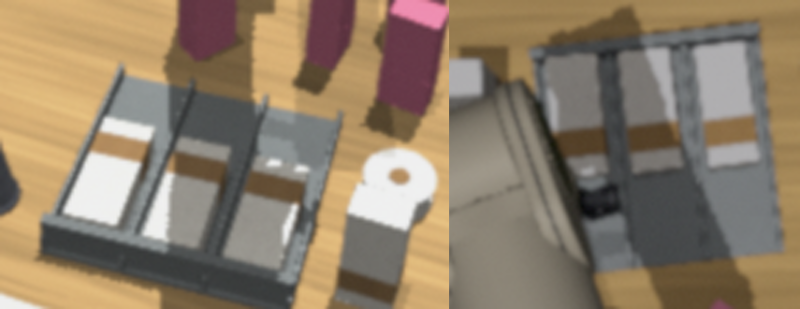

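```bash
python3 -c "
from workcell import manip
print(manip.hand_in())"
```

```text
the job is handed in; nothing more can be done
None
```

I tipped the white carton in the tray's +y lane over, away from the robot. I then pushed its near end along the lane until it stopped against the end wall, backed the fingers off and raised them about 0.2 m, and handed the job in at about 10 s. `hand_in` gives no verdict, so these are my own checks.

**Carton at the wall:**
- The last push stalled with a 7 N reaction force.
- The estimated far end is at x ≈ 0.719 m, against about 0.718 m for the wall face in that lane.
- The final pictures show the carton lying flat in its lane with its far end at the wall.

**Carton along the lane:** The final top-view outline, partly hidden by the arm, put the carton about 4° off the lane. That is inside the 9° limit but less certain.

**Other things:**
- The two stock cartons were found within about 1 pixel (3 mm) of where they began. The cone and the spare moved about 2 to 3 pixels (6 to 9 mm), which I put down to detector scatter.
- The reel was hidden by the arm in the last top view, and I saw it only in the final scene picture, apparently in place.
- I did not re-measure the tape roll or the jar. The fingers only passed well above that area.

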